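Sweep stray union nuts into the parts corral

TASK

Tidy the bench: with the fingertips, gently sweep the three loose blue nuts across the bench and in through the open side of the yellow three-sided corral, until each lies flat, wholly inside it. Only push the nuts along the bench: do not pinch them, lift them or jam them hard, and leave the two bottles and the roll of black tape where they stand.

Things in the scene. Friction and masses are not known exactly. Their poses are not given: they have to be found in the camera images.
- corral: Yellow three-sided corral fixed to the bench, 90 (x) x 200 (y) mm outside, walls 6 mm thick and 30 mm high on its back (+x) and sides; open at -x, roughly toward the robot. Origin at bench level, middle of the outline: mouth at x = -45 mm, inner faces at x = +39 and y = +-94 mm. Dark film inside, no raised floor or sill.
- nut_0: Loose blue plastic hexagonal union nut with an open bore, lying flat on the bench: 32 mm across flats, 37 mm across corners, 18 mm high, about 40 g. Origin at the centre of its underside, z up along the bore. It slides easily on the bench.
- nut_1: Loose blue plastic hexagonal union nut with an open bore, lying flat on the bench: 32 mm across flats, 37 mm across corners, 18 mm high, about 40 g. Origin at the centre of its underside, z up along the bore. It slides easily on the bench.
- nut_2: Loose blue plastic hexagonal union nut with an open bore, lying flat on the bench: 32 mm across flats, 37 mm across corners, 18 mm high, about 40 g. Origin at the centre of its underside, z up along the bore. It slides easily on the bench.
- red_cap_bottle: Bystander: small white sample bottle with a red cap, standing loose, 36 mm diameter, 70 mm high. Origin at the centre of its underside.
- white_cap_bottle: Bystander: white sample bottle with a white cap, standing loose, 40 mm diameter, 85 mm high. Origin at the centre of its underside.
- black_tape: Bystander: roll of black tape lying flat and loose beside the corral, 53 mm diameter, 19 mm high. Origin at the centre of its underside.

How it is judged:
By the outcome, as a careful person would: the job done as asked, in the order asked, and still so for the second after the job is handed in, with the robot touching nothing.
It also fails if it takes over 72 s, if anything falls off the work surface, if the arm or the gripper's body presses on something with over 40 N, if the wrist force passes 120 N, or if a joint passes its speed limit or range.

ROBOT

A 6-joint arm with a two-finger parallel gripper is mounted at the origin on a cart in front of the work surface, level with it; the furniture and walls round the work are solid. World frame = base frame: x ahead of the robot, y to its left, z up, the work surface at z = 0. Lengths are in m, angles in rad, forces in N, time in s.
With the tool pointing down it reaches from about 0.3 to 0.85 m from the base axis. Payload 5.4 kg.
Tool frame: the origin (TCP) lies at the centre of the arm's flange, where the gripper is bolted on; the fingertips stand 173 mm ahead of it and the grasp point (between the pads) lies 155 mm ahead of it; z points along the fingers, y is the direction in which the jaws open and shut (so a half turn about z gives the same grasp; the last joint's range is limited). The gripper opens to 85 mm and grips with 20 to 120 N. Pads are 22 mm wide; open, the fingers measure 114 mm over their backs; the gripper's body (76 mm by 85 mm) begins 54 mm behind the grasp point. The pads swing forward as they close: fully open they stand 13 mm farther back than shut.
Start: joints at [-1.45, 0.158, 1.597, -0, 1.386, -0.21], TCP at [0.187, -0.544, 0.405] pointing down, gripper open.
Joint ranges: [-2.91, 2.91], [-0.94, 2.29], [0.18, 2.7], [-1.29, 4.43], [0.17, 2.64], [-3, 3]. Speed limits (rad/s): [2.57, 2.57, 3.14, 3.14, 3.14, 3.14].

INTERFACE

Orientations are given as a unit quaternion [x, y, z, w].
In Python, from workcell import robot gives the robot as it stands. The module is installed in compiled form; this text tells all that it offers.
- The arm moves only by the tool carry_out, never from a script. Its argument "deltas" is a list of rows, each a list of 2 entries, a list of its own where there are three numbers: the shift along the tool's x, y, z in m, then the turn about the tool's z in degrees. In form: [[[tx, ty, tz], twist], ...]. A call has exactly 5 rows; each row shifts and turns the commanded pose from where the row before left it, along the tool's axes as they then stand; what a row does not reach is not made up. A row lasts 1/10 s, in which the tool goes at most 50 mm and 8.59 degrees, less where a joint would pass 70% of its speed; a pose out of reach is approached as far as the arm can. A call is refused whole if a number of a shift passes 0.05 or a number of a turn 8.59, either way. A call with a gripper value outside its range is refused whole. "fingers" is the opening, from 0 (shut) to 1 (fully open), set as the call begins (left out, the last holds). The fingers move at their own pace and stop on an object; "force" is the grip in N (left out, the last holds). Time passes only in rows, so rows that do not move let the fingers close, or fill a call up. It gives the time, the measured TCP pose, the force and the opening at its end, in the units of the state.
- robot.sense(): the state, without advancing time (a new reading comes with each control period).
- robot.camera(name): name is "scene" or "top" or "wrist"; returns a dict with "frame" (384x512x3 uint8, red, green, blue), "fovy" (degrees; the focal length in pixels is half the picture's height over the tangent of half this angle, whatever the lens; pixels are square), "cx", "cy" (the principal point, pixels), "R" (3x3) and "t" (3): a world point X has camera coordinates R X + t. Camera axes: x right, y down, z forward; pixel columns grow to the right and rows downward; lengths in m; the calibration is good to about 2 mm. A picture is of the moment at which its call begins. There is no depth.
- robot.sign_off(): hands the job in, once; it reports no verdict.
The state is a dict: "t": time; "joint_positions": joint angles; "qd": joint speeds; "effort": joint torques, N m; "tool_pos": TCP position; "orientation": TCP orientation; "wrist_force": force on the tool from outside, world axes, zero at the start; "ft_torque": the same for the moment, N m; "opening": finger opening in m.
Only numpy, scipy, OpenCV 4.12 (cv2) and the standard library are available. Lean on these libraries where they do the work, as an engineer would, in place of code of your own. Each camera call takes 0.05 s, during which the arm holds its last target.

## Working session

There is one attempt and no reset: what is moved stays moved. The work goes in short steps, Python scripts to look and compute and a tool call to move; the robot and the scene stay as the last step left them, time stands still between calls to the robot, and variables do not carry over. Pictures are saved under pics/ and viewed, and the job is handed in when it is done.

Besides the shell and the picture viewer there is one more tool, called after ">>>" in YAML: its name, and indented under it one key for each argument. carry_out: Moves the arm, as the interface text tells. Its arguments: {"type":"object","properties":{"deltas":{"type":"array"},"fingers":{"type":"number"},"force":{"type":"number"}},"required":["deltas"]}

```bash
mkdir -p pics
cat > h.py <<'E'
import numpy as np, cv2
from workcell import robot
def cam(n,f):
    c=robot.camera(n); cv2.imwrite('pics/'+f,cv2.cvtColor(c['frame'],cv2.COLOR_RGB2BGR)); return c
def ray(c,u,v,z):
    f=c['frame'].shape[0]/2/np.tan(np.radians(c['fovy'])/2)
    d=np.array([(u-c['cx'])/f,(v-c['cy'])/f,1.]); R=np.array(c['R']);t=np.array(c['t'])
    o=-R.T@t; w=R.T@d; return o+w*(z-o[2])/w[2]
E
python3 - <<'E'
from h import *
for n in('scene','top'):
    c=cam(n,n+'0.png'); print(n,c['fovy'],c['cx'],c['cy'],(-np.array(c['R']).T@np.array(c['t'])).round(3))
    h=cv2.cvtColor(c['frame'],cv2.COLOR_RGB2HSV)
    for nm,lo,hi,z in(('blue',(95,100,50),(130,255,255),.018),('yel',(20,100,80),(35,255,255),.03)):
        m=cv2.inRange(h,lo,hi); k,_=cv2.findContours(m,cv2.RETR_EXTERNAL,cv2.CHAIN_APPROX_NONE)
        for q in k:
            if cv2.contourArea(q)>30:
                (u,v),r=cv2.minEnclosingCircle(q); print(nm,cv2.contourArea(q),round(u),round(v),round(r),ray(c,u,v,z).round(3), cv2.boundingRect(q))
s=robot.sense();print(s)
E
```

```text
scene 53.08212825729781 254.05345480425905 192.35016426233915 [0.27  0.585 0.619]
blue 162.5 288 222 8 [0.462 0.024 0.018] (281, 215, 16, 15)
blue 137.5 292 201 7 [ 0.481 -0.043  0.018] (285, 194, 14, 15)
blue 119.5 289 184 7 [ 0.509 -0.096  0.018] (283, 179, 14, 13)
blue 2613.0 28 198 52 [1.039 0.217 0.018] (0, 155, 76, 88)
blue 1248.5 218 127 32 [ 0.797 -0.247  0.018] (187, 102, 55, 58)
yel 33.0 22 234 4 [0.945 0.307 0.03 ] (18, 231, 9, 7)
yel 34.5 42 215 5 [0.952 0.249 0.03 ] (37, 213, 11, 7)
yel 17323.5 410 288 138 [0.197 0.095 0.03 ] (309, 163, 203, 221)
yel 995.5 236 190 40 [ 0.609 -0.011  0.03 ] (204, 157, 64, 67)
yel 317.0 501 97 13 [ 0.051 -0.789  0.03 ] (489, 87, 23, 20)
top 53.383194134397975 257.7551675106225 192.27731050886513 [ 0.371 -0.026  0.937]
blue 133.0 246 226 7 [0.465 0.019 0.018] (239, 219, 14, 14)
blue 134.5 274 217 7 [ 0.485 -0.05   0.018] (267, 210, 14, 15)
blue 128.5 295 206 7 [ 0.511 -0.103  0.018] (289, 199, 14, 14)
blue 3178.5 336 94 47 [ 0.797 -0.22   0.018] (294, 70, 87, 49)
blue 7658.5 42 52 65 [0.939 0.555 0.018] (0, 3, 87, 100)
yel 463.0 265 164 43 [ 0.615 -0.032  0.03 ] (223, 142, 85, 42)
{'t': 0.1, 'joint_positions': array([-1.45009906e+00,  1.58993831e-01,  1.59811930e+00, -2.41925303e-06,
        1.38617693e+00, -2.10088024e-01]), 'qd': array([-0.00158845, -0.00076624, -0.00196203,  0.00176783, -0.00254205,
        0.0006775 ]), 'effort': array([-4.76943551e-04, -3.96992612e+01, -3.32336640e+01, -2.38074563e-04,
        4.24306476e-03, -2.92608399e-05]), 'tool_pos': array([ 0.18670714, -0.54357754,  0.4038042 ]), 'orientation': array([ 9.86353395e-01,  1.64639791e-01,  3.67329369e-05, -8.47912056e-04]), 'wrist_force': array([-0.06285181, -0.31876151, -0.96135015]), 'ft_torque': array([ 0.02967206, -0.05642789, -0.02322638]), 'opening': 0.08508874683909724}
```

Run:
```python
import cv2
a=cv2.imread('pics/top0.png')[100:280,160:380];cv2.imwrite('pics/top0z.png',cv2.resize(a,None,fx=3.3,fy=3.3,interpolation=2))
```

```text
(no output)
```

View pics/top0z.png

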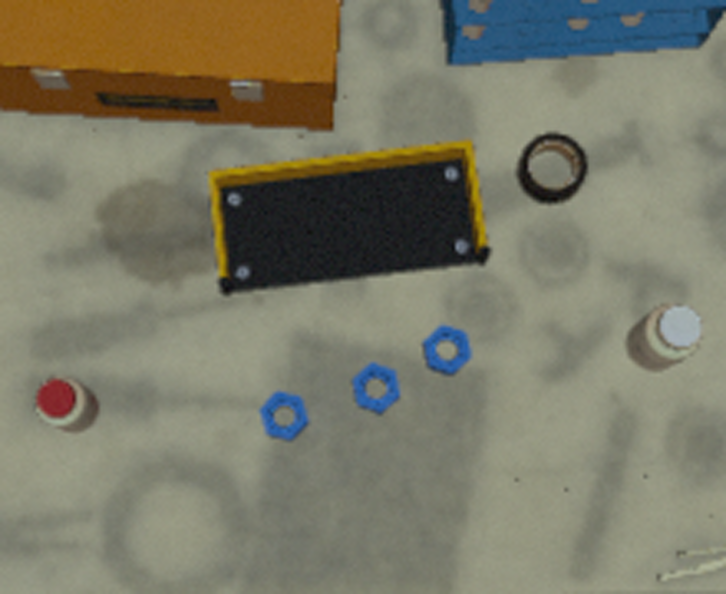

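View pics/scene0.png

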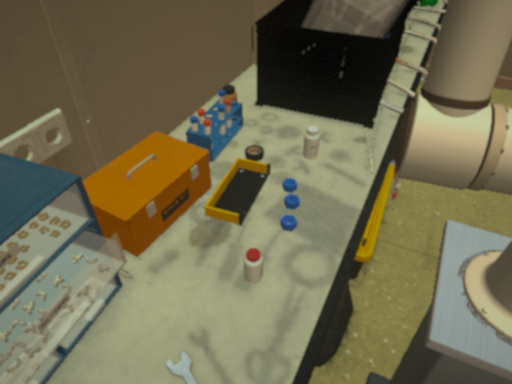

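```bash
cat >> h.py <<'E'
def rep(c,cf=None):
    h=cv2.cvtColor(c['frame'],cv2.COLOR_RGB2HSV); m=cv2.inRange(h,(95,100,50),(130,255,255))
    k,_=cv2.findContours(m,cv2.RETR_EXTERNAL,cv2.CHAIN_APPROX_NONE); o=[]
    for q in k:
        if 40<cv2.contourArea(q)<400:
            x,y,w,hh=cv2.boundingRect(q); p=ray(c,x+w/2-.5,y+hh/2-.5,.012)
            if p[0]<.7:o.append(p[:2]); print('nut',p.round(4), cv2.contourArea(q), 'corral', toC(p).round(4) if cf else '')
    return o
E
python3 - <<'E'
from h import *
c=robot.camera('top')
h=cv2.cvtColor(c['frame'],cv2.COLOR_RGB2HSV); 
P={}
for n,(x,y) in dict(mL=(226,291),mR=(484,259),bL=(211,173),bR=(471,143)).items():
    P[n]=ray(c,160+x/3.3-.35,100+y/3.3-.35,.03)[:2]; print(n,P[n].round(3))
d=P['bR']-P['bL']; print(np.linalg.norm(d),np.degrees(np.arctan2(d[1],d[0]))+90); d=P['mR']-P['mL']; print(np.linalg.norm(d),np.degrees(np.arctan2(d[1],d[0]))+90, sum(P.values())/4)
for n,(x,y) in dict(red=(57,399),white=(680,327)).items(): print(n, ray(c,160+x/3.3,100+y/3.3,.07 if n=='red' else .085))
print('tape',ray(c,160+553/3.3,100+168/3.3,.019)) 
rep(c)
E
```

```text
mL [0.557 0.059]
mR [ 0.576 -0.131]
bL [0.647 0.07 ]
bR [ 0.666 -0.126]
0.19615656732165665 5.385267481047251
0.1913647189908387 5.866410366571813 [ 0.61140211 -0.0320675 ]
red [0.47402527 0.17218079 0.07      ]
white [ 0.51224066 -0.25713531  0.085     ]
tape [ 0.64691389 -0.18852314  0.019     ]
nut [0.4661 0.0189 0.012 ] 133.0 corral 
nut [ 0.4853 -0.0496  0.012 ] 135.0 corral 
nut [ 0.5124 -0.1029  0.012 ] 129.5 corral
```

>>> carry_out:
  deltas:
    - [[0, 0, 0], 6.5]
    - [[0, 0, 0], 6.5]
    - [[0.02, -0.03, 0], 0]
    - [[0.02, -0.03, 0], 0]
    - [[0.02, -0.03, 0], 0]
  fingers: 0.1
  force: 20

```text
t: 0.65
tool_pos: [0.2374, -0.4469, 0.4042]
orientation: [0.999, 0.052, -0.0, -0.0]
wrist_force: [0.9, -0.6, 1.0]
opening: 0.0124
```

>>> carry_out:
  deltas:
    - [[0.02, -0.04, 0], 0]
    - [[0.02, -0.04, 0], 0]
    - [[0.02, -0.04, 0], 0]
    - [[0.02, -0.04, 0], 0]
    - [[0.02, -0.04, 0], 0]

```text
t: 1.15
tool_pos: [0.3159, -0.237, 0.4045]
orientation: [0.999, 0.052, 0.0, -0.0]
wrist_force: [0.7, -1.0, 0.7]
opening: 0.0087
```

>>> carry_out:
  deltas:
    - [[0.02, -0.04, 0.02], 0]
    - [[0.02, -0.04, 0.02], 0]
    - [[0.02, -0.04, 0.02], 0]
    - [[0.02, -0.04, 0.02], 0]
    - [[0.02, -0.04, 0.02], 0]

```text
t: 1.65
tool_pos: [0.3946, -0.0276, 0.3041]
orientation: [0.999, 0.052, 0.0, 0.0]
wrist_force: [1.3, -1.0, -0.3]
opening: 0.0085
```

>>> carry_out:
  deltas:
    - [[0, 0, 0.02], 0]
    - [[0, 0, 0.02], 0]
    - [[0, 0, 0], 0]
    - [[0, 0, 0], 0]
    - [[0, 0, 0], 0]

```text
t: 2.15
tool_pos: [0.395, -0.03, 0.2659]
orientation: [0.999, 0.052, 0.001, 0.0]
wrist_force: [-0.7, 0.1, 0.9]
opening: 0.0084
```

```bash
cat >> h.py <<'E'
C0=np.array([.6114,-.0321]); A=np.radians(5.8)
def toC(p):
    d=np.array(p[:2])-C0; return np.array([d[0]*np.cos(A)+d[1]*np.sin(A),-d[0]*np.sin(A)+d[1]*np.cos(A)])
def st():
    s=robot.sense(); print('tcp',s['tool_pos'].round(4),'C',toC(s['tool_pos']).round(4),s['wrist_force'].round(2),round(s['t'],2))
E
python3 - <<'E'
from h import *
st(); c=cam('top','t1.png'); rep(c,1); w=cam('wrist','w1.png'); rep(w,1)
E
```

```text
tcp [ 0.395  -0.03    0.2659] C [-0.2151  0.024 ] [-0.66  0.08  0.9 ] 2.15
nut [ 0.4902 -0.0497  0.012 ] 53.0 corral [-0.1224 -0.0053]
nut [ 0.5124 -0.1041  0.012 ] 128.5 corral [-0.1058 -0.0616]
```

View pics/w1.png

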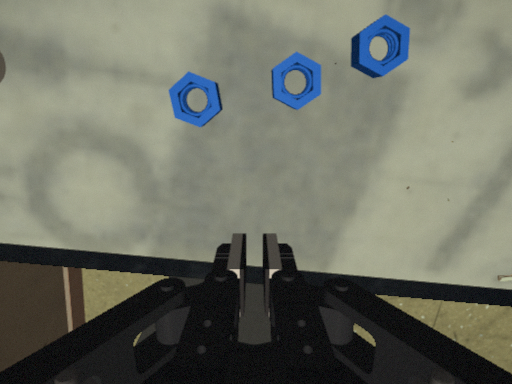

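```bash
sed -i 's/def rep(c,cf=None):/def rep(c,cf=None,amax=400):/; s/<400:/<amax:/' h.py
python3 - <<'E'
from h import *
w=robot.camera('wrist'); rep(w,1,5000)
for u,v in((0,243),(200,262),(400,278)): p=ray(w,u,v,0);print(p.round(3),toC(p).round(3))
E
```

```text
nut [0.4659 0.0181 0.012 ] 1987.0 corral [-0.1397  0.0647]
nut [ 0.4851 -0.0502  0.012 ] 2052.5 corral [-0.1275 -0.0053]
nut [ 0.5126 -0.1031  0.012 ] 2581.0 corral [-0.1055 -0.0606]
[0.332 0.179 0.   ] [-0.256  0.238]
[0.332 0.01  0.   ] [-0.274  0.07 ]
[ 0.334 -0.166  0.   ] [-0.29  -0.105]
```

>>> carry_out:
  deltas:
    - [[0, -0.02, 0.02], 0]
    - [[0, -0.019, 0.02], 0]
    - [[0, 0, 0.02], 0]
    - [[0, 0, 0.015], 0]
    - [[0, 0, 0], 0]

```text
t: 2.8
tool_pos: [0.3896, 0.0095, 0.1885]
orientation: [0.999, 0.052, -0.002, -0.001]
wrist_force: [-0.1, -1.2, 0.5]
opening: 0.0086
```

>>> carry_out:
  deltas:
    - [[0, 0, 0.005], 0]
    - [[0, 0, 0.005], 0]
    - [[0, 0, 0.003], 0]
    - [[0, 0, 0], 0]
    - [[0, 0, 0], 0]

```text
t: 3.3
tool_pos: [0.3906, 0.0092, 0.1769]
orientation: [0.999, 0.052, 0.0, 0.0]
wrist_force: [0.3, -0.1, 0.1]
opening: 0.0085
```

Run:
```python
from h import *
st(); w=cam('wrist','w2.png'); rep(w,1,5000)
```

```text
tcp [0.3906 0.0092 0.1769] C [-0.2155  0.0634] [ 0.34 -0.14  0.11] 3.3
nut [ 0.5035 -0.079   0.012 ] 126.0 corral [-0.1121 -0.0358]
```

View pics/w2.png

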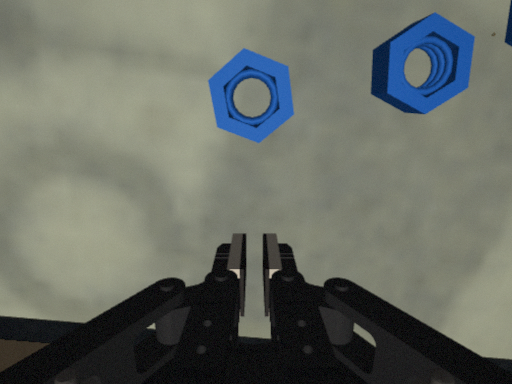

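>>> carry_out:
  deltas:
    - [[0.008, 0, 0], 0]
    - [[0.008, 0, 0], 0]
    - [[0.006, 0, 0], 0]
    - [[0.005, 0, 0], 0]
    - [[0.005, 0, 0], 0]

```text
t: 3.85
tool_pos: [0.4229, 0.0127, 0.1767]
orientation: [0.999, 0.052, -0.0, -0.0]
wrist_force: [-0.2, -0.0, 0.3]
opening: 0.0086
```

>>> carry_out:
  deltas:
    - [[0.006, 0, 0], 0]
    - [[0.006, 0, 0], 0]
    - [[0.006, 0, 0], 0]
    - [[0.006, 0, 0], 0]
    - [[0.006, 0, 0], 0]

```text
t: 4.35
tool_pos: [0.4526, 0.0158, 0.1766]
orientation: [0.999, 0.052, -0.0, -0.0]
wrist_force: [-0.1, 0.6, 0.3]
opening: 0.0086
```

Run:
```python
from h import *
st(); w=cam('wrist','w3.png'); rep(w,1,5000)
```

```text
tcp [0.4526 0.0158 0.1766] C [-0.1532  0.0637] [-0.05  0.64  0.25] 4.35
nut [0.4795 0.0204 0.012 ] 4525.0 corral [-0.1259  0.0656]
nut [ 0.5117 -0.0847  0.012 ] 1774.0 corral [-0.1045 -0.0422]
```

View pics/w3.png

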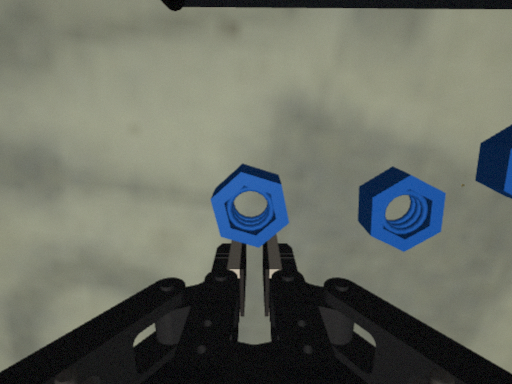

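>>> carry_out:
  deltas:
    - [[0.008, 0.0003, 0], 0]
    - [[0.008, 0.0003, 0], 0]
    - [[0.008, 0.0003, 0], 0]
    - [[0.008, 0.0003, 0], 0]
    - [[0.008, 0.0003, 0], 0]

```text
t: 4.9
tool_pos: [0.4928, 0.0184, 0.1767]
orientation: [0.999, 0.052, 0.0, 0.0]
wrist_force: [-0.3, -0.6, -0.1]
opening: 0.0084
```

>>> carry_out:
  deltas:
    - [[0.008, 0.0003, 0], 0]
    - [[0.008, 0.0003, 0], 0]
    - [[0.007, 0.0003, 0], 0]
    - [[0.006, 0.0003, 0], 0]
    - [[0.006, 0, 0], 0]

```text
t: 5.4
tool_pos: [0.5275, 0.0208, 0.1767]
orientation: [0.999, 0.052, -0.0, -0.0]
wrist_force: [-0.6, 0.5, 0.9]
opening: 0.0082
```

Run:
```python
from h import *
st(); w=cam('wrist','w4.png'); rep(w,1,5000)
```

```text
tcp [0.5275 0.0208 0.1767] C [-0.0782  0.0612] [-0.65  0.46  0.88] 5.4
nut [ 0.4909 -0.0407  0.012 ] 132.0 corral [-0.1207  0.0036]
nut [ 0.5138 -0.0958  0.012 ] 3997.0 corral [-0.1035 -0.0535]
nut [0.5549 0.0255 0.012 ] 4560.5 corral [-0.0504  0.063 ]
```

View pics/w4.png

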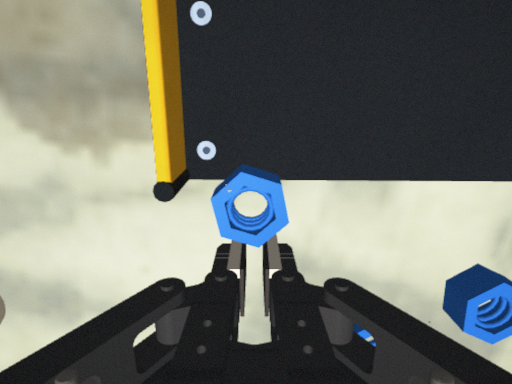

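>>> carry_out:
  deltas:
    - [[0.008, 0.0004, 0], 0]
    - [[0.008, 0.0004, 0], 0]
    - [[0.008, 0.0004, 0], 0]
    - [[0.008, 0.0004, 0], 0]
    - [[0.007, 0, 0], 0]

```text
t: 5.95
tool_pos: [0.5668, 0.0233, 0.1767]
orientation: [0.999, 0.052, 0.0, 0.0]
wrist_force: [-1.0, 0.3, -1.1]
opening: 0.0084
```

>>> carry_out:
  deltas:
    - [[0.006, 0, 0], 0]
    - [[0.005, 0, 0], 0]
    - [[0.003, 0, 0], 0]
    - [[0, 0, 0], 0]
    - [[0, 0, 0], 0]

```text
t: 6.45
tool_pos: [0.5798, 0.0248, 0.1767]
orientation: [0.999, 0.052, -0.0, -0.0]
wrist_force: [0.3, 0.4, 0.0]
opening: 0.0082
```

Run:
```python
from h import *
st(); w=cam('wrist','w5.png'); rep(w,1,5000)
```

```text
tcp [0.5798 0.0248 0.1767] C [-0.0257  0.0598] [0.31 0.37 0.02] 6.45
nut [0.6078 0.0294 0.012 ] 4754.5 corral [0.0026 0.0616]
```

View pics/w5.png

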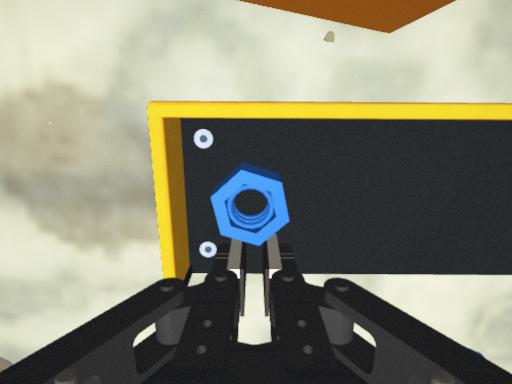

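>>> carry_out:
  deltas:
    - [[-0.015, 0, 0], 0]
    - [[-0.02, 0, 0], 0]
    - [[-0.01, 0, -0.03], 0]
    - [[-0.01, 0, -0.03], 0]
    - [[-0.03, 0.016, 0], 0]

```text
t: 7.0
tool_pos: [0.4994, 0.0001, 0.2415]
orientation: [0.999, 0.053, 0.005, 0.001]
wrist_force: [0.8, -1.5, 0.0]
opening: 0.0086
```

>>> carry_out:
  deltas:
    - [[-0.03, 0.016, 0], 0]
    - [[-0.03, 0.016, 0], 0]
    - [[-0.03, 0.017, 0], 0]
    - [[0, 0, 0], 0]
    - [[0, 0, 0], 0]

```text
t: 7.5
tool_pos: [0.4123, -0.0583, 0.2369]
orientation: [0.999, 0.051, 0.0, 0.0]
wrist_force: [0.6, 1.6, -0.0]
opening: 0.0088
```

Run:
```python
from h import *
st(); w=cam('wrist','w6.png'); rep(w,1,5000); c=cam('top','t6.png'); rep(c,1)
```

```text
tcp [ 0.4123 -0.0583  0.2369] C [-0.2007 -0.006 ] [ 0.62  1.62 -0.03] 7.5
nut [ 0.4848 -0.05    0.012 ] 2528.5 corral [-0.1277 -0.005 ]
nut [ 0.5126 -0.1032  0.012 ] 3088.5 corral [-0.1054 -0.0608]
nut [ 0.5136 -0.1042  0.012 ] 61.0 corral [-0.1046 -0.0618]
nut [0.6089 0.0294 0.012 ] 162.5 corral [0.0037 0.0615]
```

View pics/w6.png

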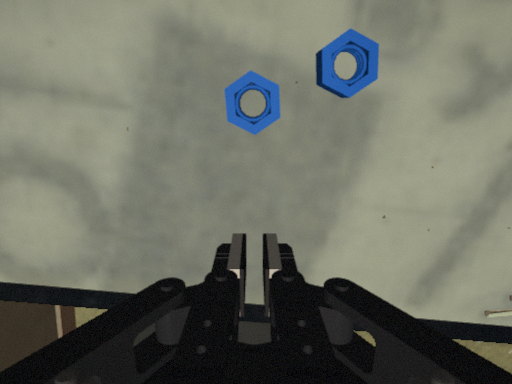

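>>> carry_out:
  deltas:
    - [[0, 0, 0.02], 0]
    - [[0, -0.001, 0.02], 0]
    - [[0, 0, 0.012], 0]
    - [[0, 0, 0.006], 0]
    - [[0, 0, 0.002], 0]

```text
t: 8.1
tool_pos: [0.4128, -0.0567, 0.1763]
orientation: [0.999, 0.052, -0.0, -0.0]
wrist_force: [-0.1, -0.1, -0.7]
opening: 0.0089
```

>>> carry_out:
  deltas:
    - [[0.008, 0, 0], 0]
    - [[0.008, 0, 0], 0]
    - [[0.008, 0, 0], 0]
    - [[0.006, 0, 0], 0]
    - [[0.005, 0, 0], 0]

```text
t: 8.6
tool_pos: [0.4481, -0.0535, 0.177]
orientation: [0.999, 0.052, 0.0, 0.0]
wrist_force: [-0.3, -0.4, 1.0]
opening: 0.0087
```

>>> carry_out:
  deltas:
    - [[0.006, 0, 0], 0]
    - [[0.006, 0, 0], 0]
    - [[0.006, 0, 0], 0]
    - [[0.006, 0, 0], 0]
    - [[0.006, 0, 0], 0]

```text
t: 9.1
tool_pos: [0.4776, -0.0503, 0.1767]
orientation: [0.999, 0.052, -0.0, -0.0]
wrist_force: [-1.0, -0.7, -0.1]
opening: 0.0087
```

Run:
```python
from h import *
st(); w=cam('wrist','w7.png'); rep(w,1,5000)
```

```text
tcp [ 0.4776 -0.0503  0.1767] C [-0.135  -0.0045] [-0.95 -0.75 -0.1 ] 9.1
nut [ 0.5048 -0.0459  0.012 ] 4530.0 corral [-0.1074 -0.0029]
nut [ 0.5125 -0.1033  0.012 ] 4994.5 corral [-0.1056 -0.0609]
```

View pics/w7.png

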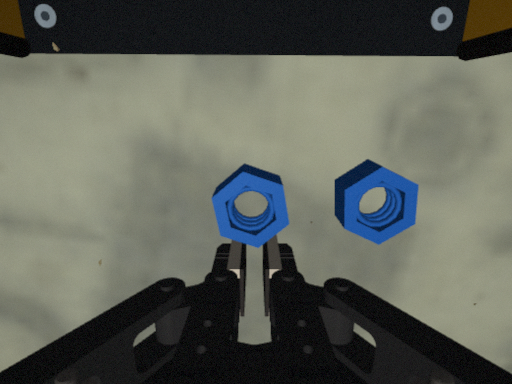

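110 mm further.

>>> carry_out:
  deltas:
    - [[0.008, 0, 0], 0]
    - [[0.008, 0, 0], 0]
    - [[0.008, 0, 0], 0]
    - [[0.008, 0, 0], 0]
    - [[0.008, 0, 0], 0]

```text
t: 9.65
tool_pos: [0.5176, -0.0461, 0.1767]
orientation: [0.999, 0.052, 0.0, 0.0]
wrist_force: [0.3, 0.1, -0.1]
opening: 0.0085
```

>>> carry_out:
  deltas:
    - [[0.008, 0, 0], 0]
    - [[0.008, 0, 0], 0]
    - [[0.008, 0, 0], 0]
    - [[0.008, 0, 0], 0]
    - [[0.008, 0, 0], 0]

```text
t: 10.15
tool_pos: [0.5573, -0.042, 0.1767]
orientation: [0.999, 0.052, -0.0, -0.0]
wrist_force: [-1.0, -0.3, -0.4]
opening: 0.0085
```

>>> carry_out:
  deltas:
    - [[0.008, 0, 0], 0]
    - [[0.008, 0, 0], 0]
    - [[0.007, 0, 0], 0]
    - [[0.005, 0, 0], 0]
    - [[0.002, 0, 0], 0]

```text
t: 10.65
tool_pos: [0.587, -0.0389, 0.1767]
orientation: [0.999, 0.052, 0.0, 0.0]
wrist_force: [-0.9, 0.2, 1.0]
opening: 0.0083
```

Run:
```python
from h import *
st(); w=cam('wrist','w8.png'); rep(w,1,5000)
```

```text
tcp [ 0.587  -0.0389  0.1767] C [-0.0249 -0.0043] [-0.86  0.21  0.96] 10.65
nut [ 0.6141 -0.0345  0.012 ] 4741.0 corral [ 0.0024 -0.0027]
```

View pics/w8.png

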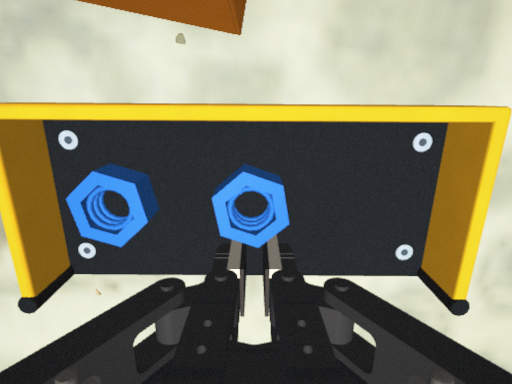

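>>> carry_out:
  deltas:
    - [[-0.015, 0, 0], 0]
    - [[-0.02, 0, 0], 0]
    - [[-0.01, 0, -0.03], 0]
    - [[-0.01, 0, -0.03], 0]
    - [[-0.03, 0.014, 0], 0]

```text
t: 11.2
tool_pos: [0.5058, -0.0618, 0.2415]
orientation: [0.999, 0.053, 0.005, 0.002]
wrist_force: [0.1, -1.1, -0.1]
opening: 0.0086
```

>>> carry_out:
  deltas:
    - [[-0.03, 0.014, 0], 0]
    - [[-0.03, 0.014, 0], 0]
    - [[-0.01, 0.015, 0], 0]
    - [[0, 0, 0], 0]
    - [[0, 0, 0], 0]

```text
t: 11.7
tool_pos: [0.4384, -0.1118, 0.2369]
orientation: [0.999, 0.051, 0.0, 0.0]
wrist_force: [1.1, 0.1, 0.7]
opening: 0.0086
```

Run:
```python
from h import *
st(); w=cam('wrist','w9.png'); rep(w,1,5000)
```

```text
tcp [ 0.4384 -0.1118  0.2369] C [-0.1802 -0.0618] [1.06 0.14 0.66] 11.7
nut [ 0.5125 -0.1032  0.012 ] 2527.0 corral [-0.1055 -0.0608]
```

View pics/w9.png

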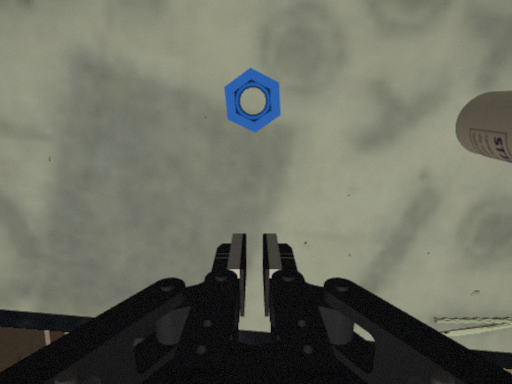

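>>> carry_out:
  deltas:
    - [[0, 0, 0.02], 0]
    - [[0, -0.001, 0.02], 0]
    - [[0, 0, 0.012], 0]
    - [[0, 0, 0.006], 0]
    - [[0, 0, 0.002], 0]

```text
t: 12.25
tool_pos: [0.4383, -0.1104, 0.1763]
orientation: [0.999, 0.052, -0.0, -0.0]
wrist_force: [-0.5, 0.8, -0.3]
opening: 0.0086
```

>>> carry_out:
  deltas:
    - [[0.008, 0, 0], 0]
    - [[0.008, 0, 0], 0]
    - [[0.008, 0, 0], 0]
    - [[0.006, 0, 0], 0]
    - [[0.005, 0, 0], 0]

```text
t: 12.75
tool_pos: [0.4738, -0.1071, 0.177]
orientation: [0.999, 0.052, 0.0, 0.0]
wrist_force: [0.1, -0.3, -0.7]
opening: 0.0086
```

>>> carry_out:
  deltas:
    - [[0.006, 0, 0], 0]
    - [[0.006, 0, 0], 0]
    - [[0.006, 0, 0], 0]
    - [[0.006, 0, 0], 0]
    - [[0.006, 0, 0], 0]

```text
t: 13.25
tool_pos: [0.5033, -0.1039, 0.1766]
orientation: [0.999, 0.052, -0.0, -0.0]
wrist_force: [0.8, -0.4, 0.1]
opening: 0.0089
```

Run:
```python
from h import *
st(); w=cam('wrist','w10.png'); rep(w,1,5000)
```

```text
tcp [ 0.5033 -0.1039  0.1766] C [-0.1148 -0.0605] [ 0.84 -0.41  0.1 ] 13.25
nut [ 0.5303 -0.0995  0.012 ] 4518.5 corral [-0.0875 -0.0589]
nut [ 0.6007 -0.0368  0.012 ] 2504.5 corral [-0.0111 -0.0036]
nut [0.6009 0.003  0.012 ] 52.0 corral [-0.0069  0.036 ]
```

View pics/w10.png

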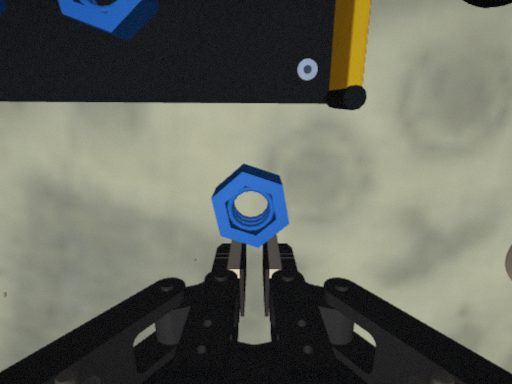

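90 mm further.

>>> carry_out:
  deltas:
    - [[0.008, 0, 0], 0]
    - [[0.008, 0, 0], 0]
    - [[0.008, 0, 0], 0]
    - [[0.008, 0, 0], 0]
    - [[0.008, 0, 0], 0]

```text
t: 13.8
tool_pos: [0.5433, -0.0997, 0.1767]
orientation: [0.999, 0.052, 0.0, 0.0]
wrist_force: [-0.2, -0.0, -0.6]
opening: 0.0081
```

>>> carry_out:
  deltas:
    - [[0.008, 0, 0], 0]
    - [[0.008, 0, 0], 0]
    - [[0.008, 0, 0], 0]
    - [[0.007, 0, 0], 0]
    - [[0.007, 0, 0], 0]

```text
t: 14.3
tool_pos: [0.581, -0.0958, 0.1767]
orientation: [0.999, 0.052, -0.0, -0.0]
wrist_force: [0.2, 0.4, -0.4]
opening: 0.0084
```

>>> carry_out:
  deltas:
    - [[0.006, 0, 0], 0]
    - [[0.004, 0, 0], 0]
    - [[0.002, 0, 0], 0]
    - [[0, 0, 0], 0]
    - [[0, 0, 0], 0]

```text
t: 14.8
tool_pos: [0.5922, -0.0946, 0.1767]
orientation: [0.999, 0.052, -0.0, -0.0]
wrist_force: [0.1, 0.3, -0.6]
opening: 0.0085
```

>>> carry_out:
  deltas:
    - [[-0.015, 0, 0], 0]
    - [[-0.02, 0, 0], 0]
    - [[-0.01, 0, -0.03], 0]
    - [[-0.01, 0, -0.03], 0]
    - [[-0.03, 0, -0.03], 0]

```text
t: 15.3
tool_pos: [0.5081, -0.1037, 0.2683]
orientation: [0.999, 0.052, 0.001, 0.0]
wrist_force: [0.9, -0.9, 0.4]
opening: 0.0086
```

>>> carry_out:
  deltas:
    - [[-0.04, 0, -0.03], 0]
    - [[-0.04, 0, -0.03], 0]
    - [[-0.02, 0, 0], 0]
    - [[0, 0, 0], 0]
    - [[0, 0, 0], 0]

```text
t: 15.8
tool_pos: [0.4084, -0.1138, 0.3266]
orientation: [0.999, 0.052, 0.0, 0.0]
wrist_force: [-0.4, -0.2, 0.1]
opening: 0.0089
```

Run:
```python
from h import *
st(); w=cam('wrist','w11.png'); rep(w,1,5000); c=cam('top','t11.png'); rep(c,1); c=cam('scene','s11.png')
a=cv2.imread('pics/t11.png')[100:280,160:380];cv2.imwrite('pics/t11z.png',cv2.resize(a,None,fx=3.3,fy=3.3,interpolation=2))
```

```text
tcp [ 0.4084 -0.1138  0.3266] C [-0.2103 -0.0608] [-0.39 -0.22  0.08] 15.8
nut [0.6089 0.0294 0.012 ] 165.0 corral [0.0037 0.0615]
nut [ 0.6151 -0.0344  0.012 ] 162.5 corral [ 0.0034 -0.0027]
nut [ 0.6201 -0.0908  0.012 ] 166.5 corral [ 0.0027 -0.0592]
```

View pics/t11z.png

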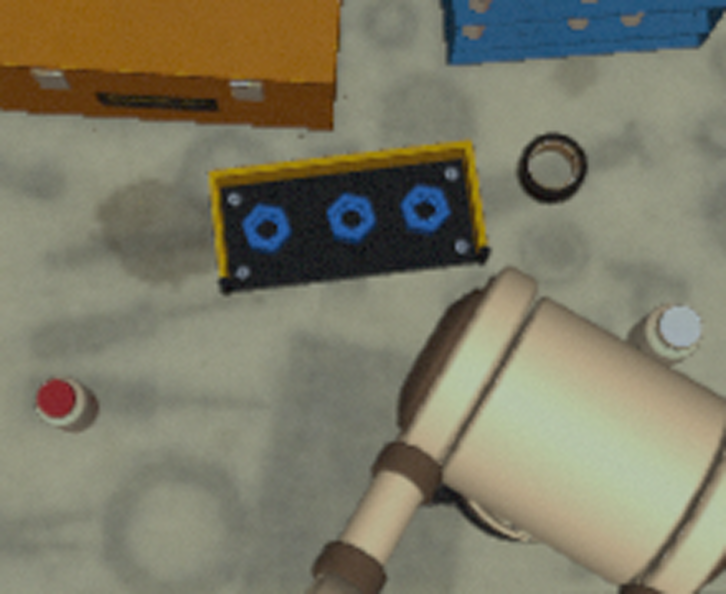

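View pics/w11.png

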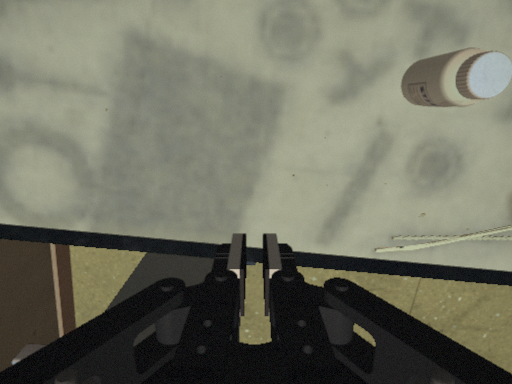

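```bash
python3 -c "
from workcell import robot
print(robot.sign_off())"
```

```text
the job is handed in; nothing more can be done
None
```

All three blue nuts are flat and wholly inside the corral. I swept them in one at a time with nearly shut fingertips, about 5 mm above the bench, at 80 mm/s or slower. The job was handed in at about 16 s of the 72 s allowed.

- **Nuts:** the last top picture puts their centres within about 4 mm of the corral's mid-depth, at y = +62, -3 and -59 mm in its frame. That leaves roughly 14 mm or more to every wall and about 30 mm to the mouth. My corner measurements of the corral came out at 191 and 196 mm against its stated 200 mm, so these gaps are good to a few millimetres.
- **Bottles and tape:** both bottles and the tape roll appear at the same pixels as at the start.
- **Forces:** wrist force stayed under 2 N in every reading, which is about the noise level. The gripper ended up raised clear and touching nothing.

No check failed.

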